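# Set a tube rotator's collar on its shaft flat and hold it there

### The arm

A 6-joint arm with a two-finger parallel gripper is mounted at the origin on the work surface. World frame = base frame: x ahead of the robot, y to its left, z up, the work surface at z = 0. Lengths are in m, angles in rad, forces in N, time in s.
With the tool pointing down it reaches from about 0.35 to 0.775 m from the base axis. Payload 5.5 kg.
Tool frame: the origin (TCP) lies at the very end of the fingers, on their centre line; the grasp point (between the pads) lies 19 mm behind it; x points along the fingers, y is the direction in which the jaws open and shut, and the axes are right-handed (so a half turn about x gives the same grasp; the last joint's range is limited). The gripper opens to 85 mm and grips with 20 to 120 N. Pads are 22 mm wide; open, the fingers measure 114 mm over their backs; the gripper's body (76 mm by 85 mm) begins 54 mm behind the grasp point. The pads swing forward as they close: fully open they stand 13 mm farther back than shut.
Start: joints at [-1.263, 0.313, 0.046, 1.304, 0, 1.431], TCP at [0.249, -0.518, 0.231] pointing down, gripper open.
Joint ranges: [-2.76, 2.76], [-0.86, 1.69], [-1.03, 1.26], [-2.2, 2.34], [-1.47, 1.5], [-3.14, 3.14]. Speed limits (rad/s): [2.57, 2.57, 3.14, 3.14, 3.14, 3.14].

### API

Orientations are given as a unit quaternion [w, x, y, z].
In Python, from workcell import readout, cams, env, finder gives the robot as it stands.
- The arm moves only by the tool drive_tool, never from a script. Its argument "moves" is a list that holds one entry, the list of rows, each a list of 7 numbers: the shift along the tool's x, y, z in m, then the turn, a rotation vector about the tool's x, y, z in rad, then the closure in counts, from 0 (fully open) to 255 (shut). A call has exactly 5 rows; each row is the pose to reach, as a shift and turn from the pose measured when the call began, along the tool's axes at that moment; what a row does not reach only later rows make up. A row lasts 1/8 s, in which the tool goes at most 62.5 mm and 10.7 degrees, less where a joint would pass 70% of its speed; a pose out of reach is approached as far as the arm can. A call with a gripper value outside its range is refused whole. The fingers move at their own pace and stop on an object; "squeeze" is the grip in N (left out, the last holds). Time passes only in rows, so rows that repeat a pose let the fingers close, or fill a call up. It gives the time, the measured TCP pose, the force and the opening at its end, in the units of the state.
- readout.get_state(): the state, without advancing time (a new reading comes with each control period).
- cams.read_camera(name): name is "scene" or "side" or "wrist"; returns the picture (400x640x3 uint8, blue, green, red); there is no depth.
- cams.camera_params(name): a dict with "mtx" (3x3 intrinsics, pixels), "dist" ([k1, k2, p1, p2, k3] as OpenCV has them; the pictures are not rectified), "R" (3x3) and "t" (3): a world point X has camera coordinates R X + t; the wrist camera has in their place "mount" (4x4, takes a point from camera to tool coordinates, whose origin is the TCP and whose axes are the tool frame's). Camera axes: x right, y down, z forward; pixel columns grow to the right and rows downward; lengths in m; the calibration is good to about 2 mm. A picture is of the moment at which its call begins: read the wrist's pose just before it. camera_params takes no time and is no camera call.
- env.hand_in(): hands the job in, once; it reports no verdict.
Trained networks look in the newest picture that a camera, given by its name, has taken for a name from the list of things; names that differ only in an ending like _2 or _b are one class to them, and where a whole thing is asked for, a point or a joint stands for the part that bears it (a point fixed in the world has none). Each returns a list of dicts, best first, with "conf" (0 to 1); they miss things now and then, are a little off and sometimes report something else, mostly with a low value. They report only what shows in the picture. A call takes as long as a camera call. They do not tell look-alikes from the thing itself.
- finder.regions_of(camera, name): "pixels" (400x640 bool, what is visible of it) and "point" ([column, row] in pixels, amid what is visible of it).
The state is a dict: "clock": time; "joint_pos": joint angles; "qvel": joint speeds; "tau": joint torques, N m; "tcp_pos": TCP position; "orientation": TCP orientation; "wrist_force": force on the tool from outside, world axes, zero at the start; "ft_torque": the same for the moment, N m; "finger_gap": finger opening in m.
Only numpy, scipy, OpenCV 4.12 (cv2) and the standard library are available. Lean on these libraries where they do the work, as an engineer would, in place of code of your own. Each camera call takes 0.05 s, during which the arm holds its last target.

### The job

The blood-tube rotator's collar has to go back on its upright drive shaft. Take the shaft between the fingers on its two flats, feeling that they sit flat on them, and turn it until a flat squarely faces the screwdriver notch on the housing; then pick up the loose collar, thread it over the shaft with its set-screw pointing to the notch, and keep holding it level in the gripper with the screw at mid-height of the flats, ready for a colleague to tighten. Finish while still holding the collar there (it must not be let down or released), and leave the other things on the counter where they are.

Things in the scene. Friction and masses are not known exactly. Their poses are not given: they have to be found in the camera images.
- rotator: fixed white housing of the tube rotator, 190 (x) x 150 (y) x 80 mm tall, with a steel washer 64 mm across, 4 mm thick, on top round the shaft. Origin: centre of its underside, on the counter, straight under the shaft's axis. Its +x axis points from the shaft to the screwdriver notch, z is up. Its knob and switch are on the -x face.
- notch (a point): the screwdriver notch: a U-shaped gap 12 mm wide, 18 mm deep, in the top of an upright steel lug 34 mm wide, 8 mm thick, that stands on the housing 85 mm from the shaft's axis, on the housing's +x centre line; the lug's top is 133 mm above the counter. The point is mid-gap at the lug's top.
- shaft: upright steel shaft, turns over a full turn either way about its vertical axis, stays where left (0.06 N m friction). Origin: on its axis, 80 mm above the counter (housing top). Round, 24 mm diameter, for 35 mm, then 40 mm with two opposite flats (115 to 155 mm above the counter), then a rounded nose up to 161 mm. At the flats: 15 mm thick along its own x (the flats face its +x and -x, either may serve), 24 mm along its y.
- flats: the two flats of the shaft, opposite each other, 15 mm apart, each 18.6 mm wide and 40 mm tall; a proper grip on both reads 15 mm open, a grip elsewhere on the shaft more. Origin: on the shaft's axis at mid-height of the flats, 135 mm above the counter. Axes as the shaft's; turns with it.
- collar: loose aluminium collar, a ring of 52 mm outer diameter, 28 mm bore, 26 mm tall, 110 to 225 g, lying flat on the counter. Origin: centre of its underside. Its +x axis points out of the ring along the set-screw, whose stem leaves the ring at mid-height and whose head (12 mm across) ends 42 mm from the collar's axis. z is up, along the bore.
- collar_mid (a point): centre of the collar, on the bore's axis at mid-height (13 mm above the underside), level with the set-screw
- screw_head (a point): outer end of the set-screw's head, 42 mm from the collar's axis along the collar's +x
- vial_a: small amber glass vial, 26 mm across, 52 mm tall; loose bystander, leave it alone; origin: on its underside
- vial_b: small clear glass vial, 22 mm across, 44 mm tall; loose bystander, leave it alone; origin: on its underside
- tape_roll: roll of white tape lying flat, 60 mm across, 25 mm tall; loose bystander, leave it alone; origin: on its underside
- steel_pot: open steel pot with two side handles, 90 mm across the rim, 100 mm tall; loose bystander, leave it alone; origin: on its underside
- screwdriver: black-handled screwdriver, 180 mm long, lying down; loose bystander, leave it alone; origin: under the tool, about mid-length
- jar: white jar with steel cap, 68 mm across, 100 mm tall; loose bystander, leave it alone; origin: on its underside
- carton: cardboard carton 70 x 90 x 50 mm; loose bystander, leave it alone; origin: on its underside
Mind the look-alikes: they are no part of the job. What is shaped like the collar but black or red is not meant.

How it is judged:
By the outcome, as a careful person would: the job done as asked, in the order asked, and still so for the second after the job is handed in, while the arm keeps its last pose, push and grip.
It also fails if it takes over 58 s, if anything falls off the work surface, if the arm or the gripper's body presses on something with over 40 N, if the wrist force passes 120 N, or if a joint passes its speed limit or range.

## Working session

There is one attempt and no reset: what is moved stays moved. The work goes in short steps, Python scripts to look and compute and a tool call to move; the robot and the scene stay as the last step left them, time stands still between calls to the robot, and variables do not carry over. Pictures are saved under pics/ and viewed, and the job is handed in when it is done.

Besides the shell and the picture viewer there is one more tool, called after ">>>" by a JSON object that holds its "fn" and its "kwargs", one argument or row to a line. drive_tool: Moves the arm, as the interface text tells. Its arguments: {"type":"object","properties":{"moves":{"type":"array"},"squeeze":{"type":"number"}},"required":["moves"]}

```bash
mkdir -p pics; ls
python3 - <<'E'
from workcell import readout,cams
import cv2
print(readout.get_state())
for c in ["scene","side","wrist"]:
    im=cams.read_camera(c); cv2.imwrite(f"pics/{c}0.png",im)
    p=cams.camera_params(c); print(c,{k:(v.tolist() if hasattr(v,'tolist') else v) for k,v in p.items()})
E
```

```text
pics
{'clock': 0.0, 'joint_pos': array([-1.26258267e+00,  3.13993069e-01,  4.50068431e-02,  1.30362162e+00,
        1.37580792e-05,  1.43122078e+00]), 'qvel': array([ 0.00100588, -0.00140239, -0.00050961, -0.00068578, -0.00048717,
        0.00049378]), 'tau': array([-1.04946305e-04, -4.80627966e+01,  2.98534119e+01,  1.94042333e-02,
       -1.10353049e-04, -1.85978593e-05]), 'tcp_pos': array([ 0.24881261, -0.51781795,  0.23042445]), 'orientation': array([-0.15635932, -0.68940812, -0.15763653,  0.6895063 ]), 'wrist_force': array([-0.25033701,  0.36249549, -0.28364978]), 'ft_torque': array([0.02159173, 0.01159645, 0.04693488]), 'finger_gap': 0.08525610334039166}
scene {'mtx': [[442.5506202586276, 0.0, 320.11579213868464], [0.0, 442.5506202586276, 206.44929934242484], [0.0, 0.0, 1.0]], 'dist': [-0.06823835112424803, 0.0, 0.0, 0.0, 0.0], 'R': [[-0.5310468121955205, 0.8471906484967308, 0.01604021061783611], [0.5210233044756808, 0.34140586027627545, -0.7822894315803185], [-0.668224512757664, -0.4070749853143831, -0.6227085649652468]], 't': [0.29371533325420335, -0.21113298706248357, 1.9374
[... 232 characters left out ...]
828385, 0.01744684250312962], [-0.2511681202550069, 0.4087730656751437, -0.8773933873389466], [0.42804216999791844, -0.7660962401440912, -0.47945432685560363]], 't': [0.48568385587622875, 0.2413958778355398, 0.9698661398086124]}
wrist {'mtx': [[287.4910611595691, 0.0, 314.655224985009], [0.0, 287.4910611595691, 199.37390408148426], [0.0, 0.0, 1.0]], 'dist': [0.0156416812889897, 0.0, 0.0, 0.0, 0.0], 'mount': [[-0.0006833792282793886, -0.2689843520052838, 0.963144304540668, -0.1428920625840546], [0.9999996749884845, -0.0005958549521430086, 0.0005431204291152608, -0.0006956991459823314], [0.0004278034068022935, 0.963144362664898, 0.26898467177716934, -0.0673773031162147], [0.0, 0.0, 0.0, 1.0]]}
```

View pics/scene0.png

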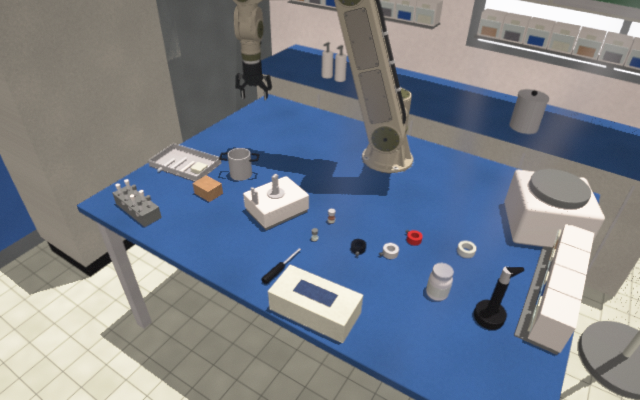

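View pics/side0.png

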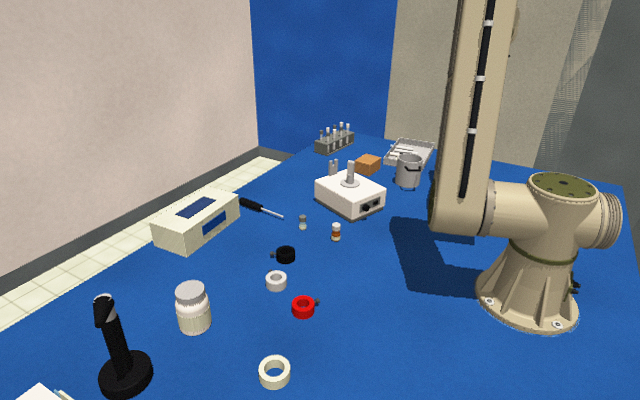

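View pics/wrist0.png

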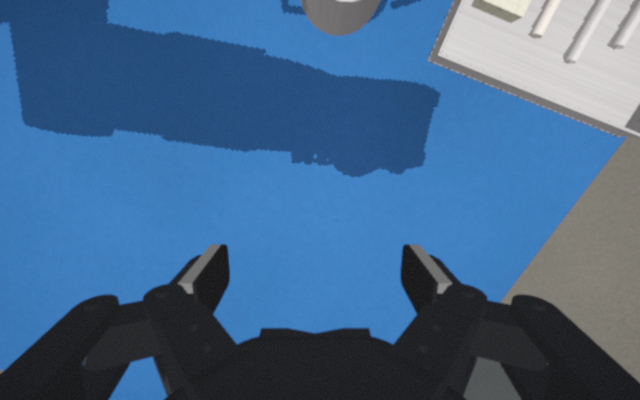

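The scene view shows the rotator near (277,200), the aluminium collar at (391,251), look-alikes in black (358,246) and red (415,237), and the tape roll at (467,249). Next I'll zoom in and localise.

```bash
cat > h.py <<'E'
import numpy as np,cv2
from scipy.spatial.transform import Rotation as Ro
from workcell import readout,cams,finder
def st(): return readout.get_state()
def tool(s=None):
    s=s or st(); q=s['orientation']; T=np.eye(4); T[:3,:3]=Ro.from_quat(np.r_[q[1:],q[0]]).as_matrix(); T[:3,3]=s['tcp_pos']; return T
def ext(c,T=None):
    p=cams.camera_params(c); K=np.array(p['mtx']); d=np.array(p['dist'])
    if c=='wrist':
        M=np.linalg.inv((tool() if T is None else T)@np.array(p['mount'])); return K,d,M[:3,:3],M[:3,3]
    return K,d,np.array(p['R']),np.array(p['t'])
def proj(c,X,T=None):
    K,d,R,t=ext(c,T); return cv2.projectPoints(np.atleast_2d(np.asarray(X,float)),cv2.Rodrigues(R)[0],t,K,d)[0][:,0]
def onz(c,uv,z,T=None):
    K,d,R,t=ext(c,T); n=cv2.undistortPoints(np.array(uv,float).reshape(-1,1,2),K,d)[:,0]
    r=np.c_[n,np.ones(len(n))]@R; C=-R.T@t; return C+r*((z-C[2])/r[:,2])[:,None]
def crop(c,im,ctr,w,h,f,name,T=None):
    x,y=int(ctr[0]-w/2),int(ctr[1]-h/2); x=max(x,0);y=max(y,0)
    o=cv2.resize(im[y:y+h,x:x+w],None,fx=f,fy=f,interpolation=cv2.INTER_CUBIC); cv2.imwrite('pics/'+name,o); print(name,'origin',x,y,'f',f)
def seg(c,T=None):
    pass
E
python3 - <<'E'
from h import *
a=cv2.imread('pics/scene0.png');b=cv2.imread('pics/side0.png')
crop('scene',a,(277,200),90,65,8,'s_rot.png');crop('scene',a,(385,248),90,65,8,'s_col.png')
crop('side',b,(350,190),90,70,8,'d_rot.png');crop('side',b,(285,275),90,90,6,'d_col.png')
for c,u in(('scene',(391,251)),('side',(276,281))): print(c,onz(c,[u],.02))
for c,u in(('scene',(275,192)),('side',(350,182))): print(c,onz(c,[u],.084))
E
```

```text
s_rot.png origin 232 167 f 8
s_col.png origin 340 215 f 8
d_rot.png origin 305 155 f 8
d_col.png origin 240 230 f 6
scene [[0.54137536 0.26788204 0.02      ]]
side [[0.52579661 0.27267087 0.02      ]]
scene [[ 0.55668159 -0.1909177   0.084     ]]
side [[ 0.55495367 -0.18672729  0.084     ]]
```

Run:
```python
import cv2,numpy as np
A=[cv2.imread('pics/'+n) for n in('s_rot.png','s_col.png','d_rot.png','d_col.png')]
A=[cv2.resize(i,(400,300)) for i in A]
cv2.imwrite('pics/m0.png',np.vstack([np.hstack(A[:2]),np.hstack(A[2:])]))
```

```text
(no output)
```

View pics/m0.png

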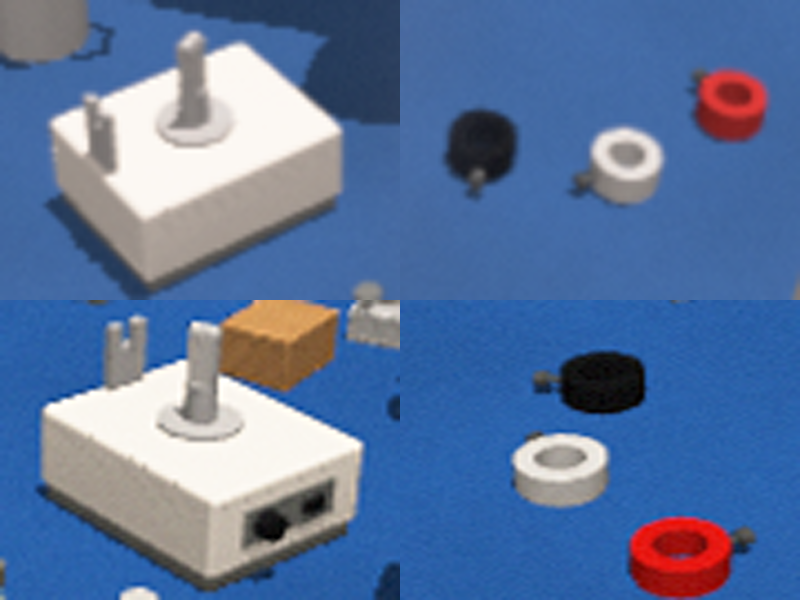

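Run:
```python
from h import *
print(onz('scene',[(254.5,189.3)],.133),onz('side',[(333.6,160.1)],.133))
# collar top ellipse center; screw
fx=400/90;fy=300/65
print('col scene',onz('scene',[(340+(626-400)/fx,215+154/fy)],.026), 'screw',onz('scene',[(340+(578-400)/fx,215+182/fy)],.013))
fy=300/90
print('col side',onz('side',[(240+(560-400)/fx,230+155/fy)],.026),'screw',onz('side',[(240+(536-400)/fx,230+136/fy)],.013))
print(tool())
```

```text
[[ 0.63447241 -0.2178245   0.133     ]] [[ 0.63196948 -0.21476027  0.133     ]]
col scene [[0.53632542 0.2642099  0.026     ]] screw [[0.56873524 0.24195886 0.013     ]]
col side [[0.53107176 0.26483589 0.026     ]] screw [[0.56484733 0.24120764 0.013     ]]
[[-3.76286721e-04  4.32963072e-01 -9.01411580e-01  2.48851117e-01]
 [ 1.31099979e-03 -9.01410656e-01 -4.32963175e-01 -5.17957174e-01]
 [-9.99999070e-01 -1.34466869e-03 -2.28425636e-04  2.30614915e-01]
 [ 0.00000000e+00  0.00000000e+00  0.00000000e+00  1.00000000e+00]]
```

```bash
cat >> h.py <<'E'
def plan(pos,zyaw):
    """target tcp pos, yaw (deg) of tool z, tool down -> shift & rotvec in current tool axes"""
    T=tool(); a=np.radians(zyaw); z=np.array([np.cos(a),np.sin(a),0]); x=np.array([0,0,-1.]); y=np.cross(z,x)
    R=np.c_[x,y,z]; s=T[:3,:3].T@(np.array(pos)-T[:3,3]); r=Ro.from_matrix(T[:3,:3].T@R).as_rotvec()
    print('now',T[:3,3].round(4),'zyaw',np.degrees(np.arctan2(T[1,2],T[0,2])).round(2)); print('shift',s.round(4),'rot',r.round(4),'dist',np.linalg.norm(s).round(3))
E
python3 -c "
from h import *
plan([.534,-.252,.27],-109)"
```

```text
now [ 0.2489 -0.518   0.2306] zyaw -154.34
shift [-0.0391 -0.1163 -0.3722] rot [-7.914e-01 -7.000e-04  1.200e-03] dist 0.392
```

>>> {"fn": "drive_tool", "kwargs": {
  "moves": [
    [[-0.006,-0.018,-0.057,-0.12,0,0,0],[-0.012,-0.036,-0.114,-0.24,0,0,0],[-0.018,-0.053,-0.17,-0.36,0,0,0],[-0.024,-0.071,-0.227,-0.48,0,0,0],[-0.03,-0.089,-0.284,-0.6,0,0,0]]
  ]
}}

```text
clock: 0.78
tcp_pos: [0.4674, -0.3133, 0.2608]
orientation: [0.354, 0.612, 0.355, -0.612]
wrist_force: [0.5, -0.9, 0.1]
finger_gap: 0.0855
```

```bash
python3 -c "
from h import *
plan([.534,-.252,.27],-109)"
```

```text
now [ 0.4674 -0.3133  0.2608] zyaw -119.75
shift [-0.0092  0.0274 -0.0863] rot [-0.1876 -0.0011  0.0012] dist 0.091
```

>>> {"fn": "drive_tool", "kwargs": {
  "moves": [
    [[-0.005,0.014,-0.043,-0.1,0,0,0],[-0.009,0.027,-0.086,-0.187,0,0,0],[-0.009,0.027,-0.086,-0.187,0,0,0],[-0.009,0.027,-0.086,-0.187,0,0,0],[-0.009,0.027,-0.086,-0.187,0,0,0]]
  ]
}}

```text
clock: 1.4
tcp_pos: [0.5326, -0.2529, 0.2696]
orientation: [-0.409, -0.576, -0.411, 0.576]
wrist_force: [-0.1, -0.7, 0.4]
finger_gap: 0.0852
```

Run:
```python
from h import *
plan([.534,-.252,.27],-109)
T=tool(); im=cams.read_camera('wrist'); np.save('T1.npy',T); cv2.imwrite('pics/w1.png',im)
p=proj('wrist',[[.555,-.188,.161],[.633,-.216,.133]],T); print(p)
crop('wrist',im,p[0],130,100,6,'w1c.png')
```

```text
now [ 0.5326 -0.2529  0.2696] zyaw -109.15
shift [-0.0004  0.001  -0.0013] rot [-0.0026 -0.0011  0.0017] dist 0.002
[[315.74670617 118.32737608]
 [404.4835014  119.23361229]]
w1c.png origin 250 68 f 6
```

View pics/w1.png

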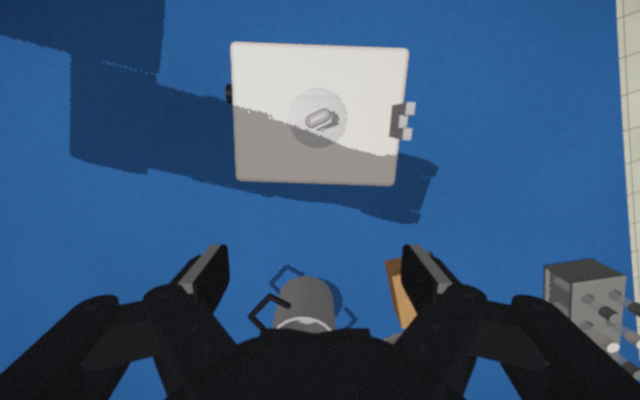

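View pics/w1c.png

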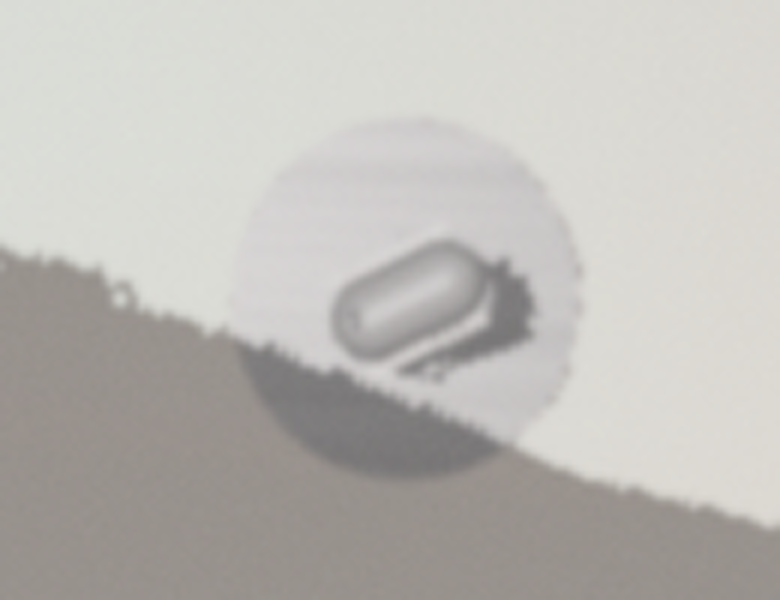

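Run:
```python
from h import *
im=cv2.imread('pics/w1.png')
cv2.imwrite('pics/w1d.png',cv2.resize(im[30:200,220:430],None,fx=3.7,fy=3.4,interpolation=cv2.INTER_CUBIC))
cv2.imwrite('pics/w1e.png',cv2.resize(im[85:155,375:430],None,fx=8,fy=8,interpolation=cv2.INTER_CUBIC))
```

```text
(no output)
```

View pics/w1d.png

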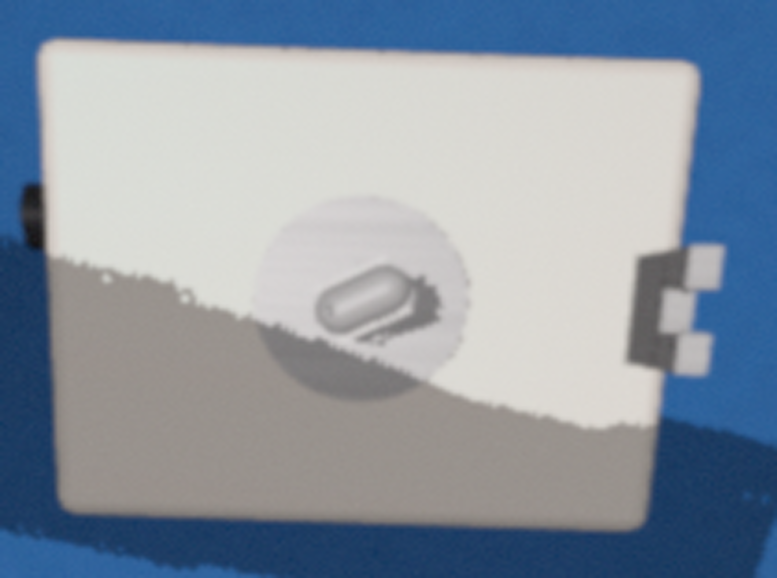

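View pics/w1e.png

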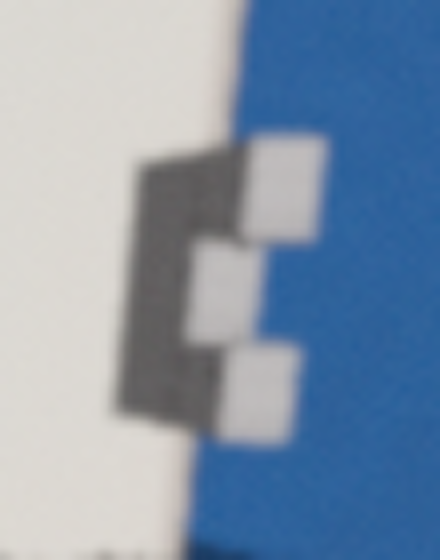

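```bash
cat > fitrot.py <<'E'
from h import *
from scipy.optimize import least_squares
T=np.load('T1.npy')
O=np.array([375,85])
px=[];M=[]
for (u,v),m in zip([(250,135),(327,135),(317,244),(243,240),(225,342),(301,348),(289,443),(216,437)],
  [(81,17),(89,17),(89,6),(81,6),(81,-6),(89,-6),(89,-17),(81,-17)]): px.append((375+u/8,85+v/8));M.append((m[0]/1e3,m[1]/1e3,.133))
# washer extents
D=lambda u,v:(220+u/3.7,30+v/3.4)
px=np.array(px);M=np.array(M)
th=np.linspace(0,2*np.pi,181); W=np.c_[.032*np.cos(th),.032*np.sin(th),0*th+.084]
def tf(p,X): c,s=np.cos(p[2]),np.sin(p[2]); return np.c_[c*X[:,0]-s*X[:,1]+p[0],s*X[:,0]+c*X[:,1]+p[1],X[:,2]]
l,t=D(252,195);r,b=D(470,402)
hd=np.array([D(*q) for q in[(38,38),(699,62),(646,532),(60,517)]]); H=np.array([(-.095,.075,.078),(.095,.075,.078),(.095,-.075,.078),(-.095,-.075,.078)])
def res(p,full=False):
    e=(proj('wrist',tf(p,M),T)-px); w=proj('wrist',tf(p,W),T)
    ew=np.array([w[:,0].min()-l,w[:,0].max()-r,w[:,1].min()-t,w[:,1].max()-b])
    eh=proj('wrist',tf(p,H),T)-hd
    if full: print(e.round(2),ew.round(2),eh.round(2))
    return np.r_[e.ravel(),ew,eh.ravel()*.6]
s=least_squares(res,[.556,-.189,-.33],loss='soft_l1'); print(s.x,np.degrees(s.x[2])); res(s.x,True)
O=np.array([250,68])
for q in [(352,325),(458,272)]: pass
C=np.array([250+411/6,68+300/6]); print('nose centre',onz('wrist',[C],.158,T))
a=onz('wrist',[(250+352/6,68+325/6),(250+458/6,68+272/6)],.158,T); d=a[1]-a[0]; print('long yaw',np.degrees(np.arctan2(d[1],d[0])))
E
python3 fitrot.py
```

```text
[ 0.55693462 -0.18897101 -0.36546081] -20.9393617074997
[[ 0.49  0.32]
 [-0.42  0.57]
 [-0.69 -0.55]
 [-0.06 -0.3 ]
 [ 0.69  0.27]
 [-0.31 -0.23]
 [-0.25 -0.19]
 [ 0.47  0.31]] [ 0.4  -0.26  0.28  0.07] [[-1.34 -0.31]
 [ 1.83 -1.27]
 [ 0.6   0.29]
 [-0.74 -0.21]]
nose centre [[ 0.55730663 -0.18850863  0.158     ]]
long yaw 6.48710337152746
```

```bash
python3 -c "
from h import *
plan([.557,-.1888,.21],-173)"
```

```text
now [ 0.5326 -0.253   0.2697] zyaw -109.16
shift [ 0.0597  0.002  -0.0686] rot [ 1.1142e+00 -1.0000e-04  2.0000e-03] dist 0.091
```

>>> {"fn": "drive_tool", "kwargs": {
  "moves": [
    [[0.0,0.0,-0.025,0.18,0,0.0,0],[0.0,0.001,-0.05,0.36,0,0.001,0],[0.02,0.002,-0.0686,0.54,0,0.001,0],[0.04,0.002,-0.0686,0.72,0,0.002,0],[0.06,0.002,-0.0686,0.9,0,0.002,0]]
  ]
}}

```text
clock: 2.08
tcp_pos: [0.5565, -0.1894, 0.2093]
orientation: [0.116, 0.698, 0.116, -0.697]
wrist_force: [-0.8, -0.1, 0.4]
finger_gap: 0.085
```

```bash
python3 -c "
from h import *
plan([.557,-.1888,.117],-173)"
```

```text
now [ 0.5565 -0.1894  0.2093] zyaw -161.15
shift [ 0.0923 -0.0004 -0.0006] rot [ 2.069e-01 -5.000e-04 -2.000e-04] dist 0.092
```

>>> {"fn": "drive_tool", "kwargs": {
  "moves": [
    [[0.01,0,-0.001,0.12,0,0,0],[0.035,0,-0.001,0.207,0,0,0],[0.065,0,-0.001,0.207,0,0,0],[0.092,0,-0.001,0.207,0,0,0],[0.092,0,-0.001,0.207,0,0,0]]
  ]
}}

```text
clock: 2.7
tcp_pos: [0.5552, -0.1892, 0.1152]
orientation: [-0.042, -0.704, -0.043, 0.707]
wrist_force: [0.2, 0.1, 0.3]
finger_gap: 0.0855
```

Run:
```python
from h import *
plan([.557,-.1888,.117],-173)
T=tool(); im=cams.read_camera('wrist'); np.save('T2.npy',T); cv2.imwrite('pics/w2.png',im)
```

```text
now [ 0.5552 -0.1892  0.1152] zyaw -173.11
shift [-0.0018 -0.0002 -0.0018] rot [-0.0019  0.0036  0.0025] dist 0.003
```

View pics/w2.png

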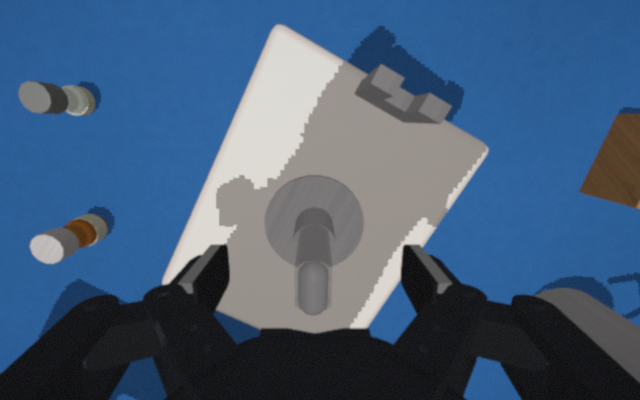

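>>> {"fn": "drive_tool", "kwargs": {
  "moves": [
    [[-0.001,0,-0.002,0,0.003,0.002,120],[-0.001,0,-0.002,0,0.003,0.002,200],[-0.001,0,-0.002,0,0.003,0.002,255],[-0.001,0,-0.002,0,0.003,0.002,255],[-0.001,0,-0.002,0,0.003,0.002,255]]
  ],
  "squeeze": 40
}}

```text
clock: 3.38
tcp_pos: [0.5584, -0.1882, 0.1185]
orientation: [0.043, 0.707, 0.043, -0.705]
wrist_force: [-1.0, 6.4, 5.6]
finger_gap: 0.0143
```

Run:
```python
from h import *
plan([.557,-.1888,.117],-173)
s=st();print(s['finger_gap'],s['wrist_force'],s['ft_torque'],s['joint_pos'])
from scipy.optimize import least_squares
im=cv2.imread('pics/w2.png'); cv2.imwrite('pics/w2c.png',cv2.resize(im[55:135,345:465],None,fx=6,fy=6,interpolation=cv2.INTER_CUBIC))
```

```text
now [ 0.5584 -0.1882  0.1185] zyaw -173.05
shift [0.0015 0.0004 0.0015] rot [-0.0009 -0.0025  0.0006] dist 0.002
0.014337157727654058 [-1.00537864  6.37700042  5.61941044] [ 1.00768999  0.21462252 -0.07235704] [-4.62179540e-01  3.93913351e-01 -1.19791709e-01  1.05533283e+00
  1.85059475e-03  2.55812475e+00]
```

View pics/w2c.png

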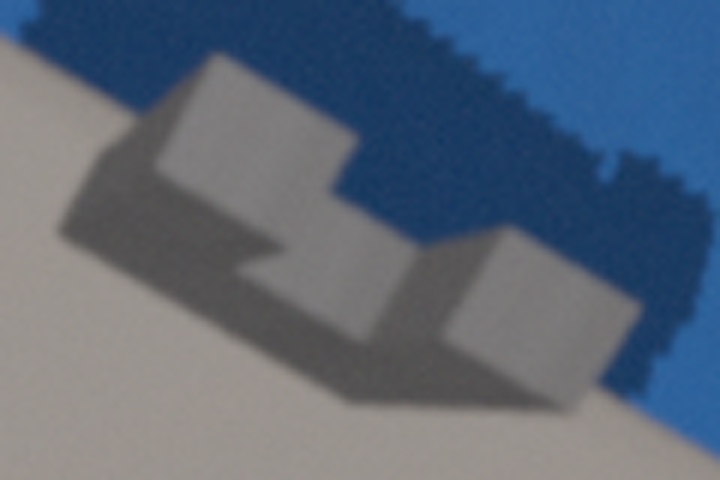

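```bash
cat > fit2.py <<'E'
from h import *
from scipy.optimize import least_squares
T=np.load('T2.npy')
pts=[((155,163),(81,17)),((220,52),(89,17)),((358,137),(89,6)),((505,228),(89,-6)),((640,308),(89,-17)),((440,335),(81,-6)),((572,412),(81,-17))]
px=np.array([(345+a[0]/6,55+a[1]/6) for a,_ in pts]);M=np.array([(m[0]/1e3,m[1]/1e3,.133) for _,m in pts])
def tf(p,X): c,s=np.cos(p[2]),np.sin(p[2]); return np.c_[c*X[:,0]-s*X[:,1]+p[0],s*X[:,0]+c*X[:,1]+p[1],X[:,2]]
f=lambda p:(proj('wrist',tf(p,M),T)-px).ravel()
s=least_squares(f,[.557,-.189,-.36]); print('free',s.x[:2],np.degrees(s.x[2]),s.fun.reshape(-1,2).round(2).tolist())
n=tf(s.x,np.array([[.085,0,.133]]))[0]; print('notch',n)
for c in [(.557,-.1888),(.5584,-.1882),(.5573,-.1885)]: print(np.degrees(np.arctan2(n[1]-c[1],n[0]-c[0])),np.hypot(n[0]-c[0],n[1]-c[1]))
E
python3 fit2.py; sed -n 1,1p h.py >/dev/null
python3 - <<'E'
import numpy as np
p=[.55693462,-.18897101,-.36546081]
print('notch w1',p[0]+.085*np.cos(p[2]),p[1]+.085*np.sin(p[2]))
E
```

```text
free [ 0.55711308 -0.18746738] -21.653488662463147 [[-0.02, 0.36], [-0.21, -0.3], [0.05, -0.2], [0.32, -0.23], [0.01, -0.05], [-0.05, 0.11], [-0.11, 0.36]]
notch [ 0.63611483 -0.21883173  0.133     ]
-20.78659886574427 0.0846230590901999
-21.512154793612613 0.08353381753968142
-21.049121909187697 0.08444993942658179
notch w1 0.6363211499759336 -0.21934828536136522
```

>>> {"fn": "drive_tool", "kwargs": {
  "moves": [
    [[0,0,0.001,-0.11,0,0,255],[0,0,0.001,-0.22,0,0,255],[0,0,0.001,-0.33,0,0,255],[0,0,0.001,-0.44,0,0,255],[0,0,0.001,-0.55,0,0,255]]
  ]
}}

```text
clock: 4.0
tcp_pos: [0.5583, -0.1878, 0.1185]
orientation: [0.234, 0.669, 0.234, -0.666]
wrist_force: [2.0, 4.7, 1.1]
finger_gap: 0.0145
```

Run:
```python
from h import *
plan([.5573,-.1886,.117],-111)
s=st();print(s['finger_gap'],s['wrist_force'],s['ft_torque'])
```

```text
now [ 0.5583 -0.1878  0.1185] zyaw -141.29
shift [0.0015 0.0001 0.0013] rot [-0.5287 -0.0038 -0.0022] dist 0.002
0.014509412925617913 [2.02888158 4.72905336 1.0542172 ] [ 0.58771421 -0.35710127 -0.05629875]
```

>>> {"fn": "drive_tool", "kwargs": {
  "moves": [
    [[0,0,0.001,-0.12,-0.001,0,255],[0,0,0.001,-0.24,-0.002,0,255],[0,0,0.001,-0.36,-0.002,-0.001,255],[0,0,0.001,-0.48,-0.003,-0.002,255],[0,0,0.001,-0.529,-0.004,-0.002,255]]
  ]
}}

```text
clock: 4.62
tcp_pos: [0.5579, -0.1876, 0.1185]
orientation: [0.401, 0.583, 0.402, -0.582]
wrist_force: [1.5, 4.1, 2.1]
finger_gap: 0.0144
```

Run:
```python
from h import *
plan([.5573,-.1886,.117],-111)
s=st();print(s['finger_gap'],s['wrist_force'],s['ft_torque'])
```

```text
now [ 0.5579 -0.1876  0.1185] zyaw -110.82
shift [ 0.0015 -0.0002  0.0012] rot [ 0.0031 -0.0012 -0.0002] dist 0.002
0.014396483219649429 [1.47146961 4.06600185 2.07345411] [ 0.75388439 -0.24244677 -0.06299395]
```

>>> {"fn": "drive_tool", "kwargs": {
  "moves": [
    [[0,0,0.001,0.01,0,0,255],[0,0,0.001,0.01,0,0,255],[0,0,0.001,0.01,0,0,255],[0,0,0.001,0.01,0,0,255],[0,0,0.001,0.01,0,0,255]]
  ]
}}

```text
clock: 5.25
tcp_pos: [0.5579, -0.1876, 0.1185]
orientation: [0.398, 0.585, 0.399, -0.583]
wrist_force: [2.0, 5.8, 0.6]
finger_gap: 0.0148
```

Run:
```python
from h import *
plan([.5573,-.1886,.117],-111)
T=tool(); im=cams.read_camera('wrist'); np.save('T3.npy',T); cv2.imwrite('pics/w3.png',im)
print(st()['finger_gap'],proj('wrist',[[.636,-.219,.133]],T))
```

```text
now [ 0.5579 -0.1876  0.1185] zyaw -111.42
shift [ 0.0015 -0.0002  0.0012] rot [-0.0073 -0.003  -0.0004] dist 0.002
0.01435651517630425 [[487.82720265 263.5728798 ]]
```

View pics/w3.png

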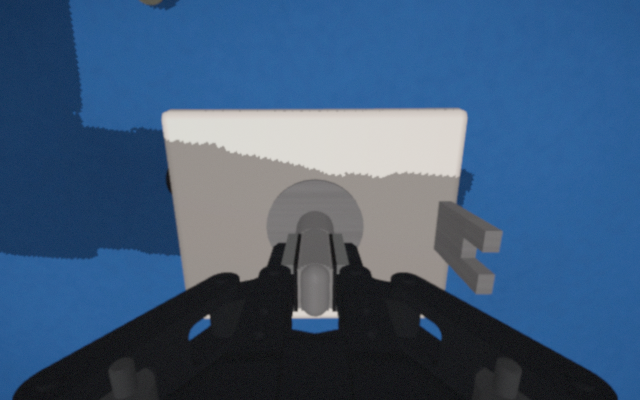

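Run:
```python
from h import *
T=np.load('T3.npy')
im=cv2.imread('pics/w3.png').astype(float)
g=im[:,:,2] # red: white vs blue
us=np.arange(190,440,5); vs=[]
for u in us:
    c=g[95:125,u]; d=np.diff(c); k=d.argmax(); i=max(k-2,0); w=np.clip(d[i:k+3],0,None); vs.append(95.5+(w*np.arange(i,i+len(w))).sum()/w.sum())
P=onz('wrist',np.c_[us,vs],.078,T); k=np.polyfit(P[:,0],P[:,1],1); print('edge yaw',np.degrees(np.arctan(k[0])), np.std(P[:,1]-np.polyval(k,P[:,0])))
n=np.array([np.sin(np.arctan(k[0])),-np.cos(np.arctan(k[0]))])
print('dist of TCP to edge',(T[:2,3]-np.array([0,k[1]]))@n)
im8=cv2.imread('pics/w3.png'); cv2.imwrite('pics/w3c.png',cv2.resize(im8[190:300,425:510],None,fx=6,fy=5,interpolation=cv2.INTER_CUBIC))
# w1 edge too
T=np.load('T1.npy'); g=cv2.imread('pics/w1.png').astype(float)[:,:,2]; us=np.arange(250,395,5);vs=[]
for u in us:
    c=g[30:65,u]; d=np.diff(c); k=d.argmax(); i=max(k-2,0); w=np.clip(d[i:k+3],0,None); vs.append(30.5+(w*np.arange(i,i+len(w))).sum()/w.sum())
P=onz('wrist',np.c_[us,vs],.078,T); k=np.polyfit(P[:,0],P[:,1],1); print('edge yaw w1',np.degrees(np.arctan(k[0])))
```

```text
edge yaw -21.16306325452344 6.77751803081789e-05
dist of TCP to edge 0.074062953958219
edge yaw w1 -21.168634042961035
```

View pics/w3c.png

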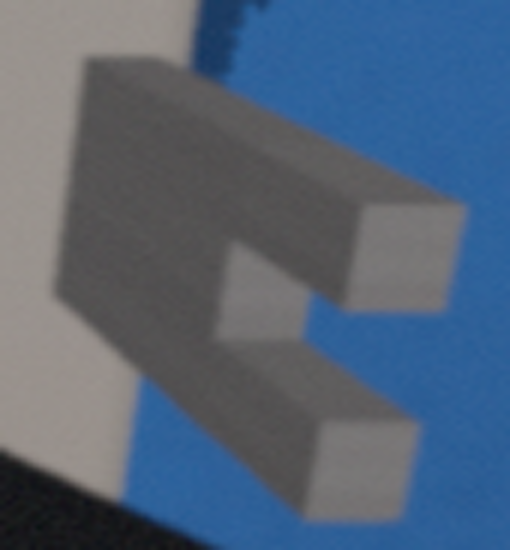

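>>> {"fn": "drive_tool", "kwargs": {
  "moves": [
    [[0,0,0,0,0,0,0],[0,0,0,0,0,0,0],[0,0,0,0,0,0,0],[-0.04,0,0,0,0,0,0],[-0.1,0,0,0,0,0,0]]
  ]
}}

```text
clock: 5.92
tcp_pos: [0.5563, -0.1875, 0.2175]
orientation: [0.396, 0.584, 0.4, -0.584]
wrist_force: [1.5, -0.8, 0.1]
finger_gap: 0.0855
```

Run:
```python
from h import *
plan([.589,.226,.25],-35)
T=tool(); im=cams.read_camera('wrist'); np.save('T4.npy',T); cv2.imwrite('pics/w4.png',im)
```

```text
now [ 0.5563 -0.1875  0.2175] zyaw -111.45
shift [-0.0308 -0.1209 -0.3969] rot [-1.3343 -0.0055  0.0017] dist 0.416
```

View pics/w4.png

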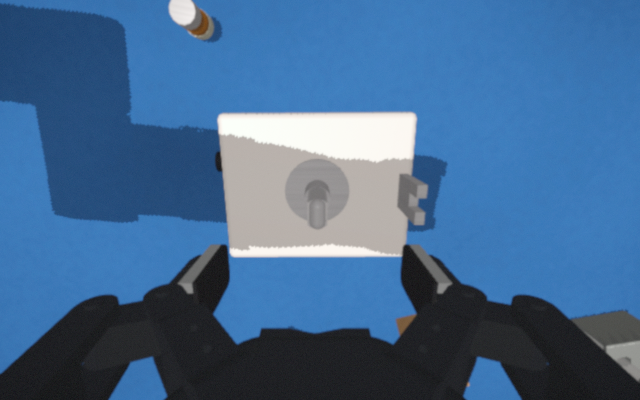

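The shaft, at (318,200), now has its flats facing the lug, and the fingers are clear. Moving to the collar.

>>> {"fn": "drive_tool", "kwargs": {
  "moves": [
    [[-0.015,-0.015,-0.05,-0.16,0,0,0],[-0.03,-0.03,-0.1,-0.32,0,0,0],[-0.031,-0.045,-0.15,-0.48,0,0,0],[-0.031,-0.06,-0.2,-0.64,-0.002,0,0],[-0.031,-0.075,-0.25,-0.8,-0.003,0.001,0]]
  ]
}}

```text
clock: 6.6
tcp_pos: [0.5814, 0.0723, 0.2587]
orientation: [0.6, 0.382, 0.591, -0.381]
wrist_force: [0.5, 0.5, 0.5]
finger_gap: 0.0852
```

Run:
```python
from h import *
plan([.589,.226,.22],-35)
```

```text
now [0.5814 0.0723 0.2587] zyaw -65.35
shift [ 0.0379  0.0707 -0.1369] rot [-0.5296  0.0121 -0.0059] dist 0.159
```

>>> {"fn": "drive_tool", "kwargs": {
  "moves": [
    [[0.01,0.023,-0.045,-0.17,0.004,-0.002,0],[0.02,0.047,-0.09,-0.34,0.008,-0.004,0],[0.038,0.071,-0.137,-0.53,0.012,-0.006,0],[0.038,0.071,-0.137,-0.53,0.012,-0.006,0],[0.038,0.071,-0.137,-0.53,0.012,-0.006,0]]
  ]
}}

```text
clock: 7.22
tcp_pos: [0.5892, 0.2259, 0.2198]
orientation: [0.674, 0.212, 0.674, -0.213]
wrist_force: [0.3, 0.9, 0.3]
finger_gap: 0.0855
```

Run:
```python
from h import *
plan([.589,.226,.22],-35)
T=tool(); im=cams.read_camera('wrist'); np.save('T5.npy',T); cv2.imwrite('pics/w5.png',im)
p=proj('wrist',[[.534,.2645,.026]],T); print(p); crop('wrist',im,p[0],120,100,6,'w5c.png')
```

```text
now [0.5892 0.2259 0.2198] zyaw -35.02
shift [-0.0002 -0.0001 -0.0002] rot [-0.0004  0.0003  0.0008] dist 0.0
[[315.17043406 120.52997924]]
w5c.png origin 255 70 f 6
```

View pics/w5.png

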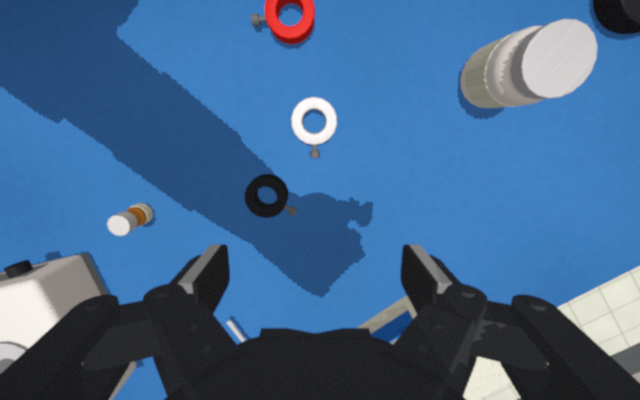

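View pics/w5c.png

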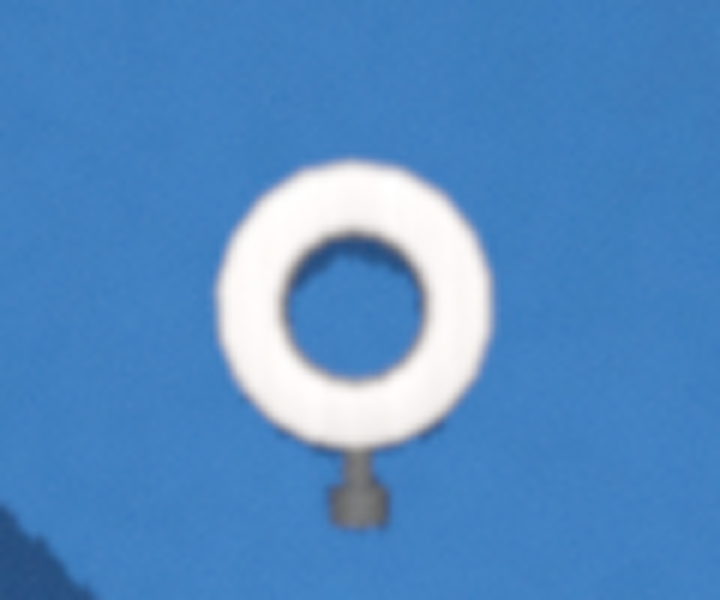

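Run:
```python
from h import *
T=np.load('T5.npy'); im=cv2.imread('pics/w5.png')
x0,y0=285,90; sub=im[y0:y0+70,x0:x0+60]
m=(sub.min(2)>170).astype(np.uint8)
cs,_=cv2.findContours(m,cv2.RETR_EXTERNAL,cv2.CHAIN_APPROX_NONE); c=max(cs,key=cv2.contourArea)
e=cv2.fitEllipse(c); ctr=np.array(e[0])+[x0,y0]; print(ctr,e[1])
C=onz('wrist',[ctr],.0255,T)[0]; print('collar',C)
# hole
h=((sub.min(2)<150)).astype(np.uint8); cs,hi=cv2.findContours(m,cv2.RETR_CCOMP,cv2.CHAIN_APPROX_NONE)
for k,q in enumerate(cs):
    if hi[0][k][3]>=0 and len(q)>10: print('hole',onz('wrist',[np.array(cv2.fitEllipse(q)[0])+[x0,y0]],.0255,T))
g=sub.astype(int); dk=(g.max(2)<150)&(g[:,:,0]-g[:,:,2]<25); ys,xs=np.nonzero(dk); k=ys>47; print(len(xs[k]),xs[k].mean()+x0,ys[k].mean()+y0)
S=onz('wrist',[(xs[k].mean()+x0,ys[k].mean()+y0),(255+358/6,70+505/6)],.013+.004,T); 
for s in S: d=s-C; print('screw',s,np.degrees(np.arctan2(d[1],d[0])),np.hypot(d[0],d[1]))
plan([C[0],C[1],.10],-35)
```

```text
[313.66361618 120.31982422] (44.70172119140625, 46.567012786865234)
collar [0.53283667 0.26323638 0.0255    ]
hole [[0.53296748 0.2629678  0.0255    ]]
67 314.43283582089555 151.71641791044777
screw [0.56282767 0.24321584 0.017     ] -33.72515058202246 0.03605942291647635
screw [0.56536413 0.24177733 0.017     ] -33.41367332931887 0.03896827162478911
now [0.5895 0.2254 0.2202] zyaw -35.08
shift [ 0.1202 -0.0016 -0.0682] rot [-0.0014  0.0007  0.0001] dist 0.138
```

>>> {"fn": "drive_tool", "kwargs": {
  "moves": [
    [[0.02,0.0,-0.035,-0.01,0,0,0],[0.05,-0.002,-0.068,-0.025,0.001,0,0],[0.1,-0.002,-0.068,-0.026,0.001,0,0],[0.14,-0.002,-0.068,-0.026,0.001,0,0],[0.15,-0.002,-0.068,-0.026,0.001,0,0]]
  ]
}}

```text
clock: 7.9
tcp_pos: [0.5315, 0.2607, 0.0684]
orientation: [0.676, 0.204, 0.678, -0.206]
wrist_force: [-0.1, 0.0, 0.3]
finger_gap: 0.0853
```

Run:
```python
from h import *
plan([.5329,.2631,.0005],-33.6)
T=tool(); im=cams.read_camera('wrist'); np.save('T6.npy',T); cv2.imwrite('pics/w6.png',im)
print(st()['wrist_force'])
```

```text
now [0.5315 0.2607 0.0684] zyaw -33.75
shift [0.0679 0.003  0.    ] rot [-0.0025 -0.0024  0.0033] dist 0.068
[-0.50593722  0.48495697 -0.35936489]
```

View pics/w6.png

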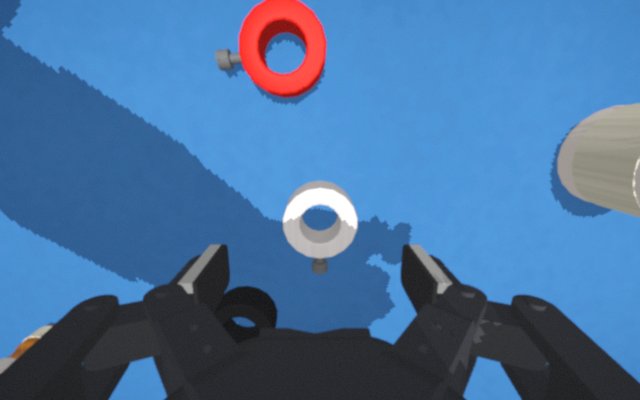

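Run:
```python
from h import *
T=np.load('T5.npy'); B=onz('wrist',[(266,195)],.026,T)[0]; R=tool()[:3,:3]
print(B, R.T@(B-np.array([.5329,.2631,.026])))
```

```text
[0.57095652 0.16597884 0.026     ] [-1.22746976e-05 -5.96391632e-02  8.55803007e-02]
```

>>> {"fn": "drive_tool", "kwargs": {
  "moves": [
    [[0.02,0.003,0,-0.002,-0.002,0.003,0],[0.045,0.003,0,-0.002,-0.002,0.003,0],[0.064,0.003,0,-0.002,-0.002,0.003,0],[0.067,0.003,0,-0.002,-0.002,0.003,0],[0.067,0.003,0,-0.002,-0.002,0.003,0]]
  ]
}}

```text
clock: 8.57
tcp_pos: [0.5349, 0.2635, 0.0032]
orientation: [0.678, 0.205, 0.676, -0.204]
wrist_force: [-0.7, 0.3, 0.8]
finger_gap: 0.0857
```

Run:
```python
from h import *
plan([.5329,.2631,.0005],-33.6)
T=tool(); im=cams.read_camera('wrist'); np.save('T6.npy',T); cv2.imwrite('pics/w7.png',im)
print(st()['wrist_force'])
```

```text
now [0.5349 0.2635 0.0032] zyaw -33.66
shift [ 0.0027 -0.0014 -0.0014] rot [-0.0011  0.0015 -0.0022] dist 0.003
[0.50994202 0.29965202 0.31928298]
```

View pics/w7.png

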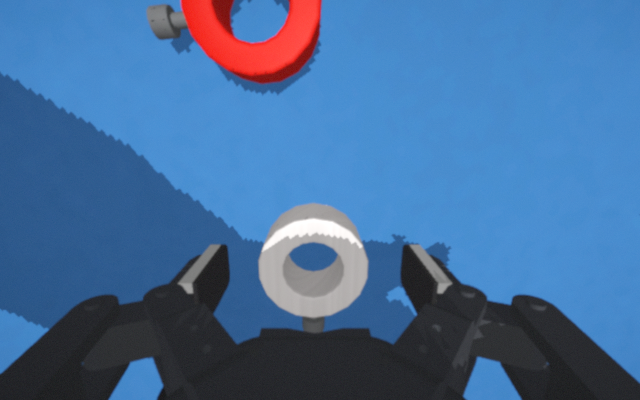

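>>> {"fn": "drive_tool", "kwargs": {
  "moves": [
    [[0.003,-0.001,-0.001,0,0.001,-0.002,0],[0.003,-0.001,-0.001,0,0.001,-0.002,80],[0.003,-0.001,-0.001,0,0.001,-0.002,160],[0.003,-0.001,-0.001,0,0.001,-0.002,255],[0.003,-0.001,-0.001,0,0.001,-0.002,255]]
  ],
  "squeeze": 50
}}

```text
clock: 9.25
tcp_pos: [0.5337, 0.2634, 0.0012]
orientation: [0.677, 0.205, 0.676, -0.205]
wrist_force: [-1.9, -0.5, 5.3]
finger_gap: 0.051
```

>>> {"fn": "drive_tool", "kwargs": {
  "moves": [
    [[0,0,0,0,0,0,255],[0,0,0,0,0,0,255],[0,0,0,0,0,0,255],[0,0,0,0,0,0,255],[0,0,0,0,0,0,255]]
  ]
}}

```text
clock: 9.88
tcp_pos: [0.5336, 0.2634, 0.0012]
orientation: [0.677, 0.205, 0.676, -0.205]
wrist_force: [-0.8, -0.7, 2.4]
finger_gap: 0.0508
```

Run:
```python
from h import *
plan([.5329,.2631,.0005],-33.6)
T=tool(); im=cams.read_camera('wrist'); np.save('T8.npy',T); cv2.imwrite('pics/w8.png',im); print(T)
s=st();print(s['finger_gap'],s['wrist_force'],s['ft_torque'])
```

```text
now [0.5336 0.2634 0.0012] zyaw -33.64
shift [ 0.0007 -0.0007 -0.0004] rot [-0.0007  0.0011 -0.0007] dist 0.001
[[ 1.34115607e-03  5.54006385e-01  8.32511337e-01  5.33619449e-01]
 [-3.38522312e-05  8.32512110e-01 -5.54006845e-01  2.63402514e-01]
 [-9.99999100e-01  7.14827276e-04  1.13528302e-03  1.19275531e-03]
 [ 0.00000000e+00  0.00000000e+00  0.00000000e+00  1.00000000e+00]]
0.050779657741877954 [-0.41850924  0.99213194  2.26839625] [-0.10137026  0.25276078 -0.01032157]
```

View pics/w8.png

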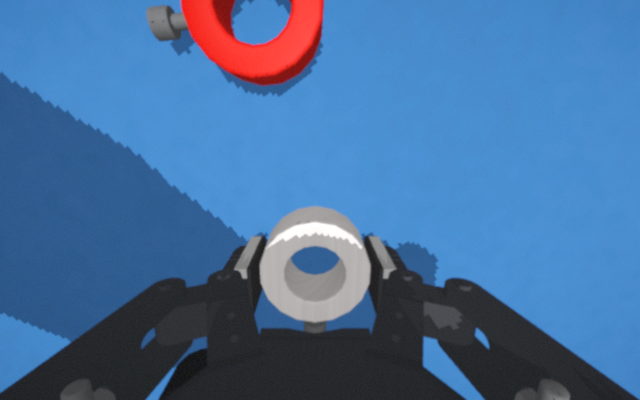

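```bash
cat > ring.py <<'E'
from h import *
def ring(fn,T,z,name):
    im=cv2.imread(fn); o=cv2.resize(im[195:335,245:385],None,fx=4,fy=4,interpolation=cv2.INTER_CUBIC)
    for r,dz in((.026,0),(.014,0),(.026,-.026)):
        pass
    cv2.imwrite(name,o)
if __name__=='__main__':
    T=np.load('T8.npy'); im=cv2.imread('pics/w8.png')
    th=np.linspace(0,2*np.pi,120)
    o=cv2.resize(im[195:345,235:395],None,fx=4,fy=4,interpolation=cv2.INTER_CUBIC)
    R=T[:3,:3]
    for cz,col in((0,(0,0,255)),):
      c=T[:3,3]+R[:,2]*cz
      for r,z in((.026,.026),(.014,.026),(.026,0)):
        P=proj('wrist',np.c_[c[0]+r*np.cos(th),c[1]+r*np.sin(th),0*th+z],T)
        cv2.polylines(o,[((P-[235,195]+.5)*4).astype(int)],True,col,1)
    cv2.imwrite('pics/w8o.png',o)
E
python3 ring.py
```

```text
(no output)
```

View pics/w8o.png

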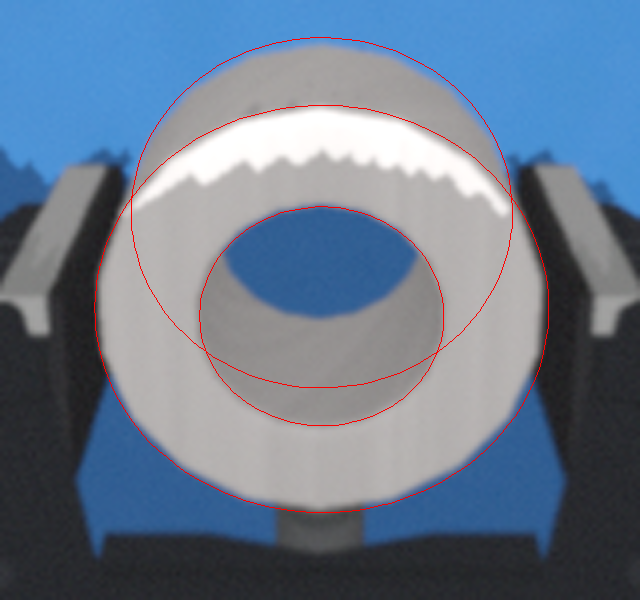

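>>> {"fn": "drive_tool", "kwargs": {
  "moves": [
    [[-0.005,0,0,0,0,0,255],[-0.02,0,0,0,0,0,255],[-0.06,0,0,0,0,0,255],[-0.11,0,0,0,0,0,255],[-0.16,0,0,0,0,0,255]]
  ]
}}

```text
clock: 10.55
tcp_pos: [0.5333, 0.2633, 0.1636]
orientation: [0.678, 0.205, 0.676, -0.204]
wrist_force: [1.7, 0.2, -0.8]
finger_gap: 0.0509
```

Run:
```python
from h import *
s=st();print(s['finger_gap'],s['wrist_force'],s['ft_torque'])
plan([.5576,-.1883,.235],-21.2)
```

```text
0.05087837909855719 [ 1.74522711  0.21853991 -0.78151848] [-0.01216707 -0.07407416 -0.00878311]
now [0.5333 0.2633 0.1636] zyaw -33.64
shift [-0.0714 -0.3624  0.2705] rot [-0.2172  0.0017 -0.0011] dist 0.458
```

>>> {"fn": "drive_tool", "kwargs": {
  "moves": [
    [[-0.03,-0.02,0.015,-0.02,0,0,255],[-0.055,-0.06,0.045,-0.05,0,0,255],[-0.071,-0.1,0.075,-0.08,0,0,255],[-0.071,-0.14,0.105,-0.1,0,0,255],[-0.071,-0.18,0.135,-0.12,0,0,255]]
  ]
}}

```text
clock: 11.18
tcp_pos: [0.546, 0.0371, 0.2362]
orientation: [0.689, 0.164, 0.687, -0.163]
wrist_force: [1.1, 0.3, -1.4]
finger_gap: 0.0506
```

Run:
```python
from h import *
plan([.5576,-.1883,.235],-21.2)
```

```text
now [0.546  0.0371 0.2362] zyaw -26.72
shift [ 0.0012 -0.1961  0.1118] rot [-0.0964  0.0038 -0.0017] dist 0.226
```

>>> {"fn": "drive_tool", "kwargs": {
  "moves": [
    [[0,-0.039,0.022,-0.02,0,0,255],[0,-0.078,0.044,-0.04,0.001,0,255],[0,-0.118,0.067,-0.06,0.002,-0.001,255],[0,-0.157,0.089,-0.08,0.003,-0.001,255],[0,-0.19,0.108,-0.096,0.004,-0.002,255]]
  ]
}}

```text
clock: 11.8
tcp_pos: [0.5569, -0.1829, 0.2373]
orientation: [0.695, 0.13, 0.695, -0.131]
wrist_force: [0.7, -0.1, -0.9]
finger_gap: 0.0508
```

>>> {"fn": "drive_tool", "kwargs": {
  "moves": [
    [[0,-0.003,0.002,0,0,0,255],[0,-0.006,0.004,0,0,0,255],[0,-0.006,0.004,0,0,0,255],[0,-0.006,0.004,0,0,0,255],[0,-0.006,0.004,0,0,0,255]]
  ]
}}

```text
clock: 12.42
tcp_pos: [0.5584, -0.1892, 0.2374]
orientation: [0.695, 0.13, 0.695, -0.13]
wrist_force: [0.7, 1.6, -1.2]
finger_gap: 0.0506
```

Run:
```python
from h import *
plan([.5576,-.1883,.22],-21.2)
T=tool(); im=cams.read_camera('wrist'); np.save('T9.npy',T); cv2.imwrite('pics/w9.png',im)
for c in('scene','side'): cv2.imwrite(f'pics/{c}9.png',cams.read_camera(c))
for c,n in(('scene','sc9.png'),('side','sd9.png')):
    i=cv2.imread(f'pics/{c}9.png'); crop(c,i,proj(c,[.58,-.19,.16])[0],100,75,8,n)
```

```text
now [ 0.5584 -0.1892  0.2374] zyaw -21.17
shift [ 0.0174  0.0005 -0.0011] rot [0.0005 0.001  0.0004] dist 0.017
sc9.png origin 220 140 f 8
sd9.png origin 294 120 f 8
```

View pics/w9.png

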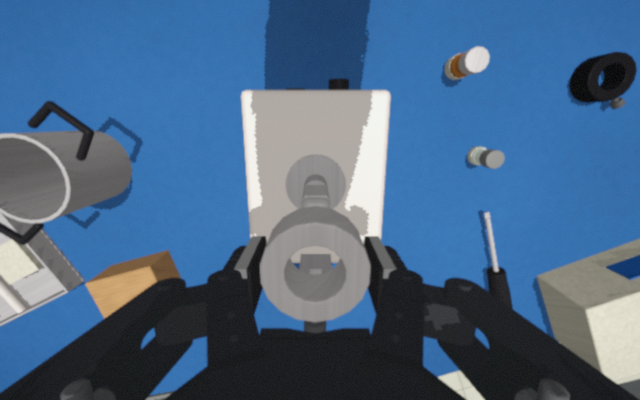

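View pics/sd9.png

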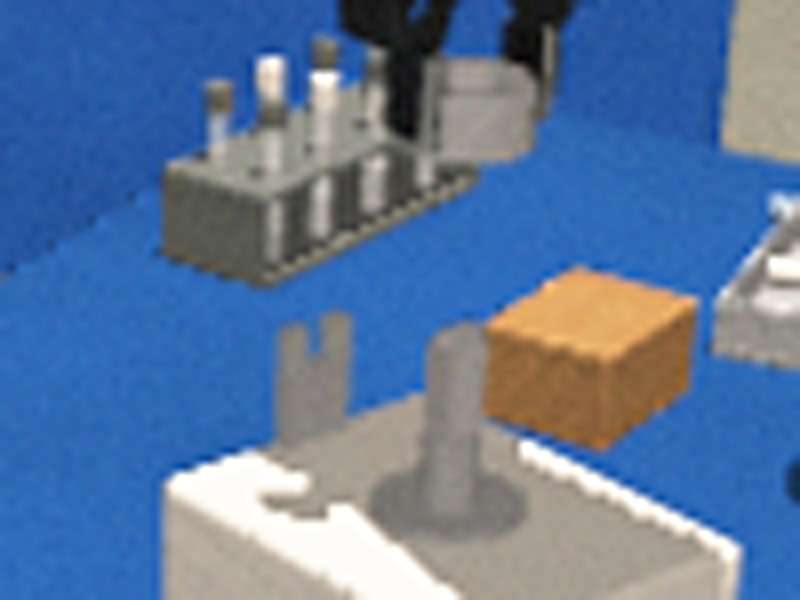

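>>> {"fn": "drive_tool", "kwargs": {
  "moves": [
    [[0.01,0.0005,-0.001,0,0.001,0,255],[0.03,0.0005,-0.001,0,0.001,0,255],[0.045,0.0005,-0.001,0,0.001,0,255],[0.055,0.0005,-0.001,0,0.001,0,255],[0.055,0.0005,-0.001,0,0.001,0,255]]
  ]
}}

```text
clock: 13.2
tcp_pos: [0.5572, -0.1885, 0.1813]
orientation: [0.694, 0.13, 0.696, -0.13]
wrist_force: [0.0, 0.1, -1.4]
finger_gap: 0.0504
```

Run:
```python
from h import *
plan([.5576,-.1883,.1232],-21.2)
T=tool(); im=cams.read_camera('wrist'); np.save('T10.npy',T); cv2.imwrite('pics/w10.png',im)
i=cams.read_camera('side'); cv2.imwrite('pics/side10.png',i); crop('side',i,proj('side',[.56,-.19,.16])[0],100,75,8,'sd10.png')
i=cams.read_camera('scene'); cv2.imwrite('pics/scene10.png',i); crop('scene',i,proj('scene',[.56,-.19,.16])[0],100,75,8,'sc10.png')
o=cv2.resize(cv2.imread('pics/w10.png')[150:345,235:395],None,fx=4,fy=3,interpolation=cv2.INTER_CUBIC)
cv2.imwrite('pics/w10c.png',o)
```

```text
now [ 0.5572 -0.1885  0.1813] zyaw -21.2
shift [0.0581 0.0004 0.0004] rot [-0.0001 -0.0019  0.0003] dist 0.058
sd10.png origin 300 122 f 8
sc10.png origin 223 137 f 8
```

View pics/w10c.png

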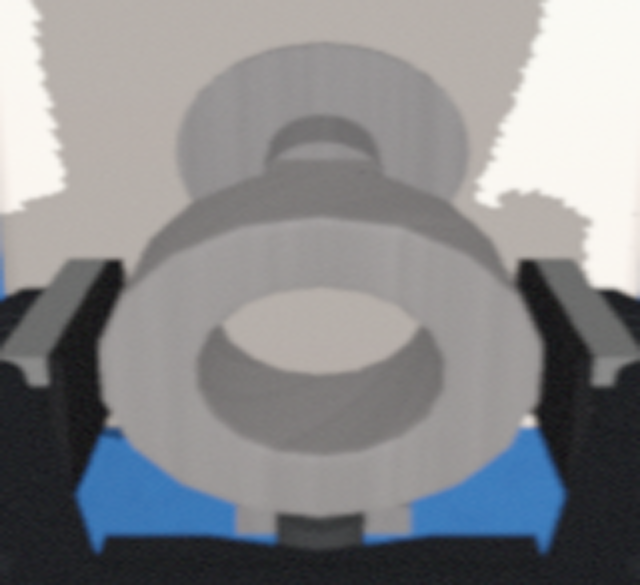

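View pics/sd10.png

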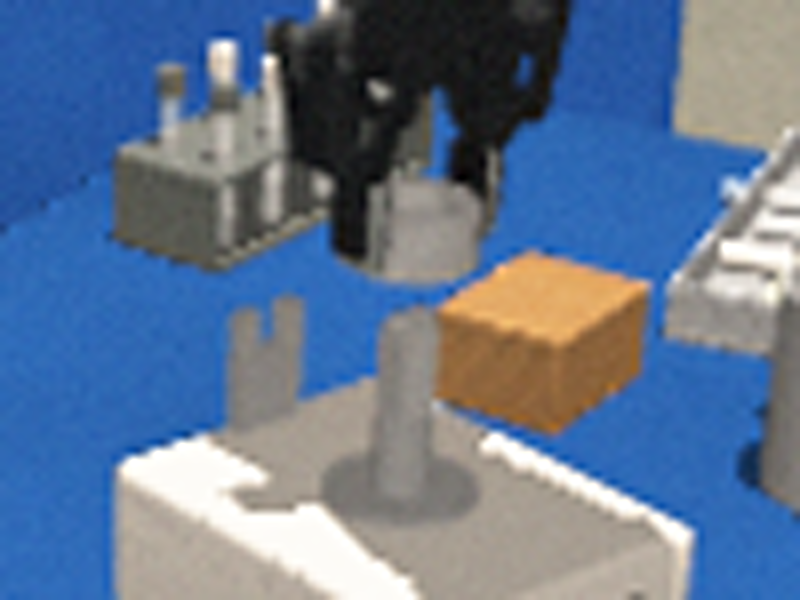

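View pics/sc10.png

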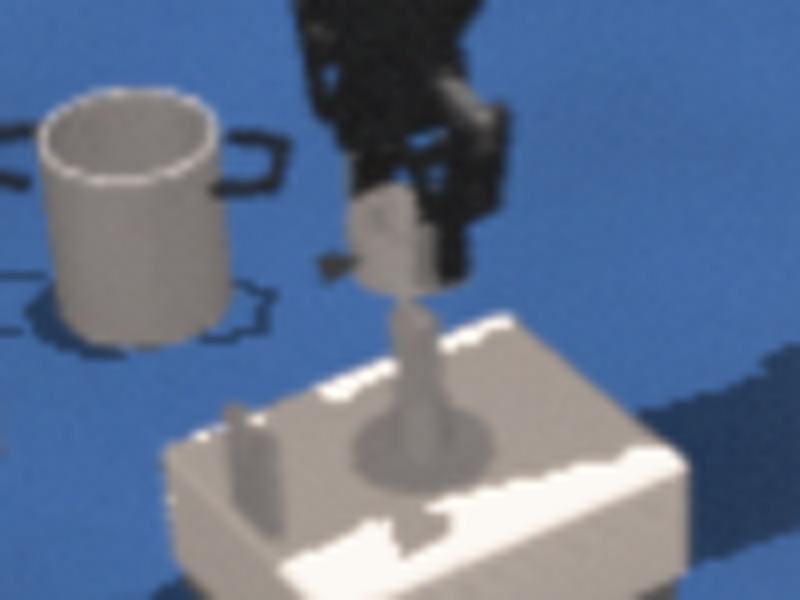

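>>> {"fn": "drive_tool", "kwargs": {
  "moves": [
    [[0.006,0.0004,0.0004,0,-0.002,0,255],[0.012,0.0004,0.0004,0,-0.002,0,255],[0.018,0.0004,0.0004,0,-0.002,0,255],[0.024,0.0004,0.0004,0,-0.002,0,255],[0.03,0.0004,0.0004,0,-0.002,0,255]]
  ]
}}

```text
clock: 13.98
tcp_pos: [0.5586, -0.1888, 0.1525]
orientation: [0.696, 0.13, 0.694, -0.13]
wrist_force: [-0.7, -0.4, -2.1]
finger_gap: 0.0509
```

Run:
```python
from h import *
plan([.5576,-.1883,.1232],-21.2)
s=st();print(s['wrist_force'],s['ft_torque'])
im=cams.read_camera('wrist')
o=cv2.resize(im[150:345,235:395],None,fx=4,fy=3,interpolation=cv2.INTER_CUBIC)
cv2.imwrite('pics/w11c.png',o)
```

```text
now [ 0.5586 -0.1888  0.1525] zyaw -21.21
shift [ 0.0293  0.0001 -0.0012] rot [-0.0001  0.0028  0.0006] dist 0.029
[-0.68867125 -0.35073775 -2.12103142] [-0.01772154  0.00545045 -0.02040424]
```

View pics/w11c.png

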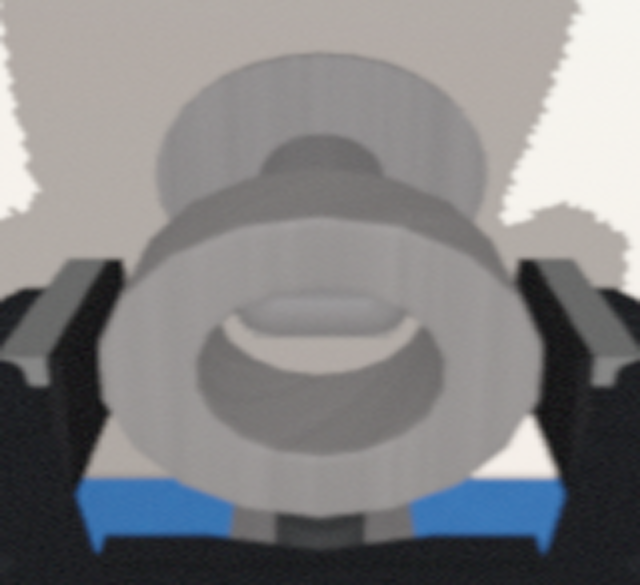

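>>> {"fn": "drive_tool", "kwargs": {
  "moves": [
    [[0.006,0,-0.001,0,0.002,0,255],[0.012,0,-0.001,0,0.002,0,255],[0.018,0,-0.001,0,0.002,0,255],[0.022,0,-0.001,0,0.002,0,255],[0.022,0,-0.001,0,0.002,0,255]]
  ]
}}

```text
clock: 14.65
tcp_pos: [0.5571, -0.1881, 0.1292]
orientation: [0.695, 0.13, 0.695, -0.13]
wrist_force: [-0.1, 0.1, -1.3]
finger_gap: 0.0507
```

Run:
```python
from h import *
plan([.5576,-.1883,.1232],-21.2)
s=st();print(s['wrist_force'],s['ft_torque'])
im=cams.read_camera('wrist')
o=cv2.resize(im[150:345,235:395],None,fx=4,fy=3,interpolation=cv2.INTER_CUBIC)
cv2.imwrite('pics/w12c.png',o)
```

```text
now [ 0.5571 -0.1881  0.1292] zyaw -21.2
shift [0.006  0.     0.0006] rot [-0.0001 -0.0012  0.0004] dist 0.006
[-0.08224762  0.06414119 -1.32450971] [ 0.01752453  0.04443499 -0.01280655]
```

View pics/w12c.png

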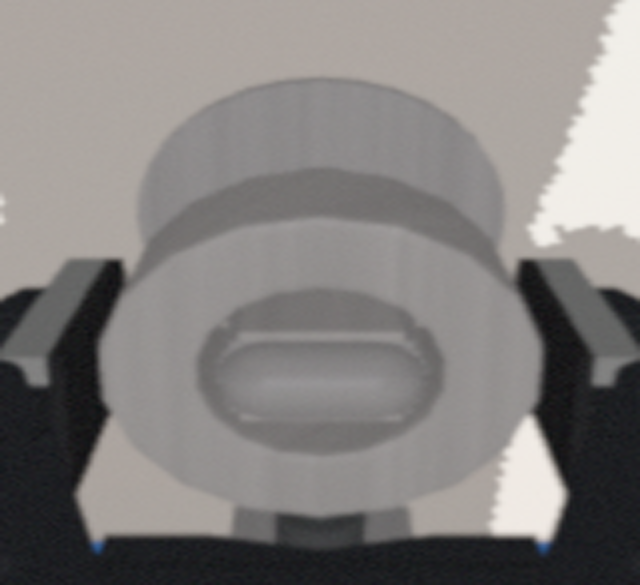

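>>> {"fn": "drive_tool", "kwargs": {
  "moves": [
    [[0.003,0,0.0004,0,-0.001,0,255],[0.005,0,0.0004,0,-0.001,0,255],[0.0055,0,0.0004,0,-0.001,0,255],[0.0055,0,0.0004,0,-0.001,0,255],[0.0055,0,0.0004,0,-0.001,0,255]]
  ]
}}

```text
clock: 15.32
tcp_pos: [0.5576, -0.1884, 0.1241]
orientation: [0.695, 0.13, 0.695, -0.13]
wrist_force: [-0.1, -0.3, -0.6]
finger_gap: 0.051
```

Run:
```python
from h import *
plan([.5576,-.1883,.1232],-21.2)
s=st();print(s['wrist_force'],s['ft_torque'],s['finger_gap'])
T=tool();np.save('T13.npy',T);im=cams.read_camera('wrist'); cv2.imwrite('pics/w13.png',im)
for c in('side','scene'):
  i=cams.read_camera(c); cv2.imwrite(f'pics/{c}13.png',i); crop(c,i,proj(c,[.56,-.19,.13])[0],80,60,10,f'{c}13c.png')
  ax=np.array([.5576,-.1883]); print(c,proj(c,[[*ax,.161],[*ax,.148],[*ax,.122]]))
```

```text
now [ 0.5576 -0.1884  0.1241] zyaw -21.21
shift [ 0.0009  0.0001 -0.0001] rot [-0.0001  0.0004  0.0004] dist 0.001
[-0.11109134 -0.30196253 -0.60627142] [ 0.06117732  0.020985   -0.0131402 ] 0.051029070973599405
side13c.png origin 309 138 f 10
side [[350.76725725 159.77329154]
 [350.54433688 163.55112727]
 [350.10517065 170.99697239]]
scene13c.png origin 234 152 f 10
scene [[274.4116717  174.65496496]
 [274.58776453 177.72085693]
 [274.93543249 183.75922245]]
```

View pics/side13c.png

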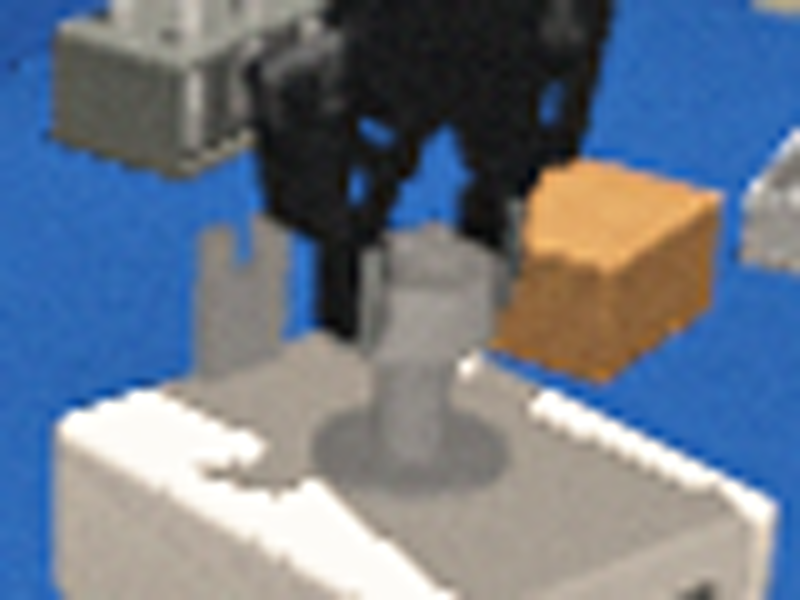

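View pics/scene13c.png

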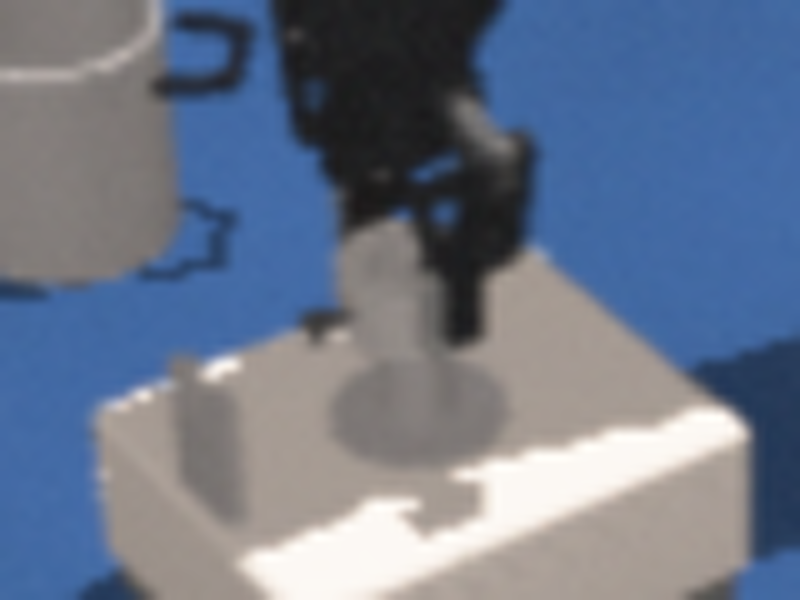

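View pics/w13.png

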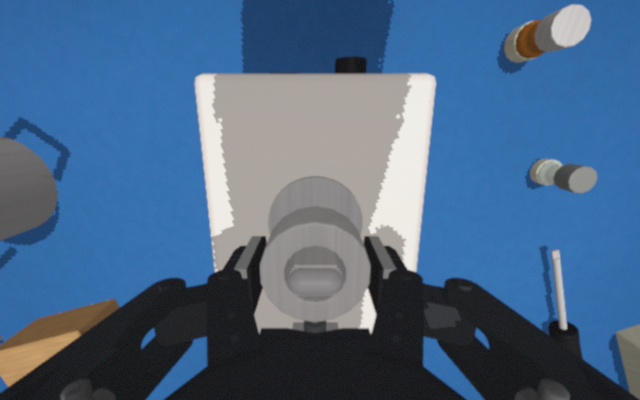

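>>> {"fn": "drive_tool", "kwargs": {
  "moves": [
    [[0.001,0,0,0,0,0,255],[0.001,0,0,0,0,0,255],[0.001,0,0,0,0,0,255],[0.001,0,0,0,0,0,255],[0.001,0,0,0,0,0,255]]
  ]
}}

```text
clock: 16.1
tcp_pos: [0.5577, -0.1884, 0.1231]
orientation: [0.695, 0.13, 0.695, -0.13]
wrist_force: [0.0, -0.2, -1.2]
finger_gap: 0.0508
```

Run:
```python
from h import *
plan([.5576,-.1883,.1232],-21.2)
s=st();print(s['wrist_force'],s['ft_torque'],s['finger_gap'],s['qvel'].round(4))
T=tool();im=cams.read_camera('wrist'); cv2.imwrite('pics/w14.png',im)
o=cv2.resize(im[195:345,235:395],None,fx=4,fy=4,interpolation=cv2.INTER_CUBIC)
th=np.linspace(0,2*np.pi,120); c=T[:3,3]
def circ(r,z): return np.c_[c[0]+r*np.cos(th),c[1]+r*np.sin(th),0*th+z]
for r,z in((.026,c[2]+.0248),(.014,c[2]+.0248)):
    cv2.polylines(o,[((proj('wrist',circ(r,z),T)-[235,195]+.5)*4).astype(int)],True,(0,0,255),1)
i=cams.read_camera('side'); x,y=309,138
q=cv2.resize(i[y:y+50,x:x+80],None,fx=10,fy=10,interpolation=cv2.INTER_CUBIC)[:,150:650]
for r,z,k in((.026,.148,(0,0,255)),(.026,.122,(0,0,255)),(.032,.084,(0,255,0))):
    cv2.polylines(q,[((proj('side',circ(r,z))-[x,y]+.5)*10-[150,0]).astype(int)],True,k,1)
cv2.imwrite('pics/w14o.png',cv2.resize(o,(480,450))); cv2.imwrite('pics/sd14o.png',q)
```

```text
now [ 0.5577 -0.1884  0.1231] zyaw -21.2
shift [-0.0001  0.0001 -0.0001] rot [-0.0001  0.0006  0.0005] dist 0.0
[ 0.03618477 -0.24360354 -1.23144591] [-0.01976016 -0.0372376   0.00017324] 0.05080382055330772 [-0.0002  0.0001  0.0002 -0.0003  0.0001  0.0012]
```

View pics/w14o.png

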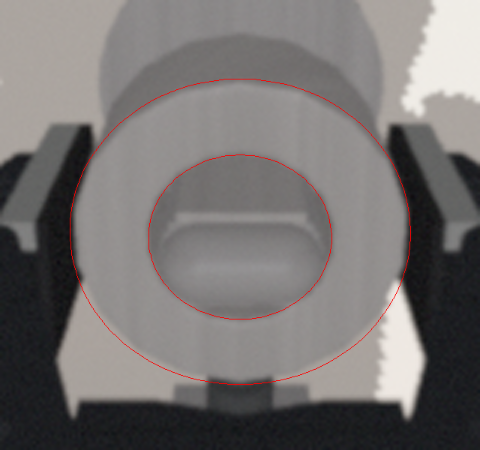

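View pics/sd14o.png

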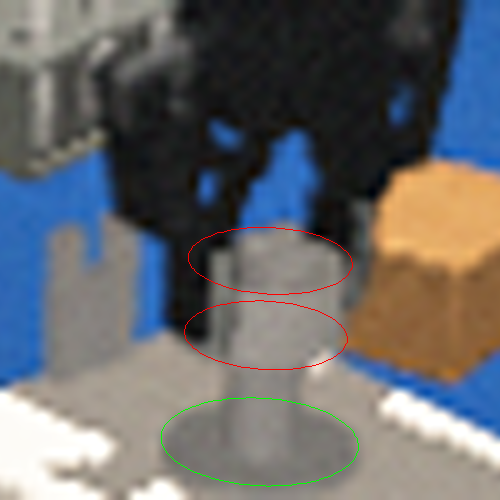

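```bash
python3 -c "
from workcell import env
print(env.hand_in())"
```

```text
the job is handed in; nothing more can be done
None
```

The collar is on the shaft with its screw pointing at the notch. I handed the job in at about 16 s with the gripper still holding it.

- **Shaft:** I gripped it on both flats; the gap read 14.3–14.8 mm against the nominal 15 mm. I then turned it about 62° until the flats faced the notch. The jaws ended at -21.4°, and the notch direction, measured from three wrist pictures, came out between -20.8° and -21.7°.
- **Collar:** I gripped the aluminium one with 50 N across its sides, screw between the jaws, and lowered it over the shaft without feeling any contact.

**Last checks:**
- The tool is level and at -21.2°.
- The TCP is within 0.2 mm of the planned pose. That puts the screw at about 135 mm, mid-height of the flats, because the collar sits in the grip just as it did when I picked it up.
- The wrist force is about 1.2 N, so it carries only the collar's weight.
- The wrist view shows the ring still centred in the grip, the shaft inside the bore with its flats square to the screw, and the screw between the lug's prongs.

**One disagreement:** in the side camera the predicted collar outline sat about a pixel off sideways, around 2 mm, which is within the stated calibration. Its height matched.

I did not touch anything else on the counter.

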